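Third hand at the screw jig: block out of the latched case, held against the sprung fence

ROBOT

A 7-joint arm with a two-finger parallel gripper is mounted at the origin on the work surface. World frame = base frame: x ahead of the robot, y to its left, z up, the work surface at z = 0. Lengths are in m, angles in degrees, forces in N, time in s.
With the tool pointing down it reaches from about 0.35 to 0.9 m from the base axis. Payload 8.1 kg.
Tool frame: the origin (TCP) lies at the very end of the fingers, on their centre line; the grasp point (between the pads) lies 19 mm behind it; z points along the fingers, y is the line along which they close (so a half turn about z gives the same grasp; the last joint's range is limited). The gripper opens to 85 mm and grips with 20 to 120 N. Pads are 22 mm wide; open, the fingers measure 114 mm over their backs; the gripper's body (76 mm by 85 mm) begins 54 mm behind the grasp point. The pads swing forward as they close: fully open they stand 13 mm farther back than shut.
Start: joints at [-70.68, 24.895, 1.432, 90.138, -0.665, 64.973, -4.303], TCP at [0.266, 0.566, 0.231] pointing down, gripper open.
Joint ranges: [-149.89, 149.89], [-25.12, 119.58], [-72.63, 75.52], [4.76, 147.25], [-75.54, 255.54], [6.69, 114.76], [-157.13, 157.13]. Speed limits (degrees/s): [127.2, 127.2, 172.46, 172.46, 180, 180, 180].

INTERFACE

Orientations are given as [roll, pitch, yaw] about the fixed x, y, z axes, in that order (R = Rz(yaw) Ry(pitch) Rx(roll)).
In Python, from station import ctrl gives the robot as it stands.
- The arm moves only by the shell command python3 drive.py 'ROWS' [FORCE]. ROWS is a JSON list of rows, 1 to 5 of them, each of 7 numbers: dx, dy, dz in m, then a rotation vector rx, ry, rz in degrees, then the finger opening in m; each row is the pose to reach, as a shift and turn from the pose commanded when the command began, along the tool's axes at that moment; what a row does not reach only later rows make up. A row lasts 1/10 s, in which the tool goes at most 0.05 m and 8.59 degrees, less where a joint would pass 70% of its speed; a pose out of reach is approached as far as the arm can. The fingers move at their own pace and stop on an object; FORCE is the grip in N (left out, the last holds). Time passes only in rows, so rows that do not move let the fingers close. It prints the time, the measured TCP pose, the force, the opening and the grip force at its end.
- ctrl.sense(): the state, without advancing time (a new reading comes with each control period).
- ctrl.snapshot(name): name is "side" or "top" or "wrist"; returns the picture (480x640x3 uint8, red, green, blue); there is no depth.
- ctrl.calibration(name): a dict with "mtx" (3x3 intrinsics, pixels), "extrinsics" (4x4, takes a point from camera to world coordinates). Camera axes: x right, y down, z forward; pixel columns grow to the right and rows downward; lengths in m; the calibration is good to about 2 mm. A picture is of the moment at which its call begins: read the wrist's pose just before it. calibration takes no time and is no camera call; for the wrist camera it gives the pose at the moment of the call.
- ctrl.sign_off(): hands the job in; it is judged then, once.
The state is a dict: "t": time; "joint_pos": joint angles; "joint_vel": joint speeds; "joint_torque": joint torques, N m; "tool_pos": TCP position; "ee_rot": TCP orientation; "wrist_force": force on the tool from outside, world axes, zero at the start; "moment": the same for the moment, N m; "finger_gap": finger opening in m; "grip_force": force on a finger pad.
Only numpy, scipy, OpenCV 4.12 (cv2) and the standard library are available. Lean on these libraries where they do the work, as an engineer would, in place of code of your own. Each camera call takes 0.05 s, during which the arm holds its last target. There are 200 camera calls.

TASK

Swing the latch lever of the white parts case free and open its lid until it stands upright by itself, then take out the rectangular wooden block and stand it flat on the base of the screw jig with one end squarely against the sprung fence, centred on the fence's notch. Push it gently against the fence with a steady force of about 10 N and finish while still gripping and pushing it, so that someone can drive the screw: do not let go, and do not ram the fence or push on it with the gripper itself. Leave the cupboard knob in the case and everything else on the worktop where it is.

Things in the scene. Friction and masses are not known exactly. Their poses are not given: they have to be found in the camera images.
- case: white plastic parts case fixed to the worktop, outside 140 (x) x 230 (y) x 60 (z) mm, walls and floor 5 mm, so its inner floor is 5 mm above the origin. Origin: centre of its underside. +x points from its latch side to its hinge side, z up. Its white lid is 8 mm thick and hinged along the top edge of the +x side.
- latch (a joint): steel latch lever, a 10 mm wide, 6 mm thick flat bar turning level about a vertical pin in front of the case. 0: its nose lies over the lid and holds it shut, its tail sticks out to case -x. Grows as the tail swings towards case +y; limit 1.7 rad, starts at 0 to 0.25. The nose is off the lid from 1.2 rad on. It stays where it is left; about 1 N at the tab moves it.
- latch_pivot (a point): on the lever's pin axis, at the underside of the lever, 70.5 mm above the worktop (case frame x -86, y +85 mm). The point turns with the lever: the tail points along its -x.
- latch_tab (a point): on the upright square steel tab (10 x 10 mm, 30 mm high from the lever's underside) at the end of the tail, 47 mm from the pin axis; this point is on the tab's axis, 10 mm below its top (top 100.5 mm above the worktop). Moves with the lever.
- lid (a joint): lid angle: 0 shut, grows as it opens upward, limit 1.85 rad (just past upright). The stiff hinge keeps it where it is left; about 3 N at the handle moves it.
- lid_hinge (a point): midpoint of the lid's hinge axis, which is parallel to case y (case frame x +70, z 60.5 mm). The point turns with the lid: its -x points along the lid to its free edge, 140 mm away, and its z out of the lid's upper face.
- lid_handle (a point): in the lid's black handle tongue, a bar 16 mm wide (along the hinge) and 14 mm thick that sticks out 42 mm beyond the middle of the lid's free edge, level when shut and pointing up when open; this point is on the bar's axis, 30 mm beyond the lid's edge and 170 mm from the hinge line. Moves with the lid. Shut, it is 67.5 mm above the worktop; the space under and beside it is free.
- block: rectangular wooden block, 70 (x) x 36 (y) x 45 (z) mm, about 80 g, with a small dark pilot hole in each 36 x 45 mm end face (either end may go to the fence). It stands in the closed case on the case's floor, its long axis roughly along case x. Origin: centre of its underside, x along its length, z up.
- jig: screw jig fixed to the worktop: plywood base 200 (x) x 130 (y) x 12 (z) mm, open at its -x end and at its sides, with two wooden posts (up to 58 mm above the worktop) at its +x end that carry the springs of the fence. Origin: centre of the base's underside; +x is the direction in which to push, z up. The base's upper face is 12 mm above the origin.
- fence: sprung upright wooden fence across the jig, 10 (x) x 90 (y) x 48 (z) mm, with a 16 mm wide notch in its top at y = 0. Origin: middle of its pressing face (towards jig -x), at the lower edge; axes as the jig's. At rest at jig x +30, y 0, z 12.5 mm; it yields along jig +x, 25 mm at most, 0.8 N per mm from zero at rest (10 N is 12.5 mm).
- cupboard_knob: bystander: turned round wooden cupboard knob, 30 mm in diameter, 32 mm high, standing in the case beside the block. Origin: centre of its foot.
- salt_shaker: bystander: white salt shaker, 36 mm in diameter, 73 mm high, between case and jig. Origin: centre of its foot.
- screwdriver: bystander: screwdriver lying on the worktop in front of the robot, 170 mm long, its axis along x, handle to its -x. Origin: middle of its underside.
- soap_bottle: bystander: dish soap bottle, 64 mm in diameter, 200 mm high, at the back. Origin: centre of its foot.
- mug: bystander: white mug, 80 mm in diameter, 90 mm high, on the right. Origin: centre of its foot.
- spice_jar: bystander: spice jar, 48 mm in diameter, 100 mm high, on the left. Origin: centre of its foot.
- sponge: bystander: washing-up sponge, 100 x 65 x 30 mm, on the left. Origin: centre of its underside.

How it is judged:
By the outcome, as a careful person would: the job done as asked, in the order asked, and still so for the second after the job is handed in, while the arm keeps its last pose, push and grip.
It also fails if it takes over 72 s, if anything falls off the work surface, if the arm or the gripper's body presses on something with over 40 N, if the wrist force passes 120 N, or if a joint passes its speed limit or range.

## Working session

There is one attempt and no reset: what is moved stays moved. The work goes in short steps, Python scripts to look and compute and a shell command to move; the robot and the scene stay as the last step left them, time stands still between calls to the robot, and variables do not carry over. Pictures are saved under pics/ and viewed, at most 10 in all, crops included, and the job is handed in when it is done.

```bash
ls; mkdir -p pics; python3 - <<'E'
from station import ctrl
import cv2
for n in("top","side"):
    im=ctrl.snapshot(n); cv2.imwrite(f"pics/{n}0.png",im[:,:,::-1])
    c=ctrl.calibration(n); print(n,c)
print(ctrl.sense())
E
```

```text
drive.py
pics
station.py
top {'mtx': array([[513.26677944,   0.        , 316.12474886],
       [  0.        , 513.26677944, 232.87350892],
       [  0.        ,   0.        ,   1.        ]]), 'extrinsics': array([[ 0.02124532, -0.9928555 ,  0.11741632,  0.43674196],
       [-0.99974741, -0.02195895, -0.00478727,  0.01275148],
       [ 0.00733141, -0.11728495, -0.99307124,  1.55932254],
       [ 0.        ,  0.        ,  0.        ,  1.        ]])}
side {'mtx': array([[560.86744548,   0.        , 325.74642204],
       [  0.        , 560.86744548, 245.15578597],
       [  0.        ,   0.        ,   1.        ]]), 'extrinsics': array([[ 0.94905608, -0.20186884,  0.24195357,  0.27736816],
       [-0.31505624, -0.62171153,  0.7170874 , -0.90176146],
       [ 0.00566772, -0.75678513, -0.65363915,  0.92115983],
       [ 0.        ,  0.        ,  0.        ,  1.        ]])}
{'t': 0.1, 'joint_pos': array([-70.67986609,  24.93175468,   1.43043278,  90.18267578,
        -0.66356499,  64.97217334,  -4.3016846 ]), 'joint_vel': array([-0.03126402, -0.00798287, -0.07637204, -0.06606128, -0.02167506,
       -0.00033719,  0.00845071]), 'joint_torque': array([ 3.03856519e-03, -6.71757674e+01,  1.02805898e+00, -3.16906142e+01,
        1.57180906e-02,  7.24429599e-03,  1.89718406e-05]), 'tool_pos': array([0.26596201, 0.56510836, 0.23062018]), 'ee_rot': array([-1.79922083e+02,  7.92637817e-03,  1.54799448e+02]), 'wrist_force': array([-0.64767709, -0.39592539, -0.02431866]), 'moment': array([ 0.066903  , -0.04473936,  0.00421503]), 'grip_force': 0.0, 'finger_gap': 0.08551350188103013}
```
View pics/top0.png

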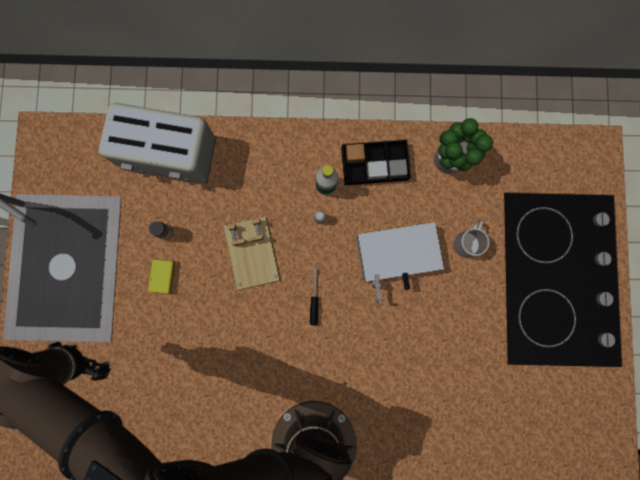

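View pics/side0.png

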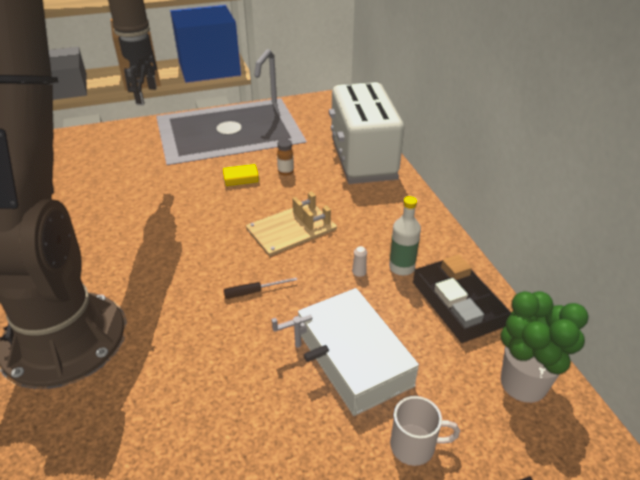

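The top picture shows the case at about (360–443, 225–280), its latch at (378,285), its handle at (406,281), and the jig at (225–279, 218–288) with its fence at the image top. I'll enlarge these areas to get exact pixels.

```bash
python3 - <<'E'
import cv2,numpy as np
t=cv2.imread("pics/top0.png");s=cv2.imread("pics/side0.png")
def crop(im,x,y,w,h,k):
    o=cv2.resize(im[y:y+h,x:x+w],None,fx=k,fy=k,interpolation=cv2.INTER_CUBIC)
    for i in range(0,w,10):
        cv2.putText(o,str(x+i),(i*k,8),0,.3,(0,0,255),1); cv2.line(o,(i*k,10),(i*k,14),(0,0,255),1)
    for j in range(0,h,10):
        cv2.putText(o,str(y+j),(0,j*k+4),0,.3,(0,0,255),1)
    return o
a=crop(t,350,215,100,95,4);b=crop(t,215,210,100,95,4)
c=crop(s,265,285,160,130,4)
cv2.imwrite("pics/tc.png",np.hstack([a,b]));cv2.imwrite("pics/sc.png",c)
E
```

View pics/tc.png

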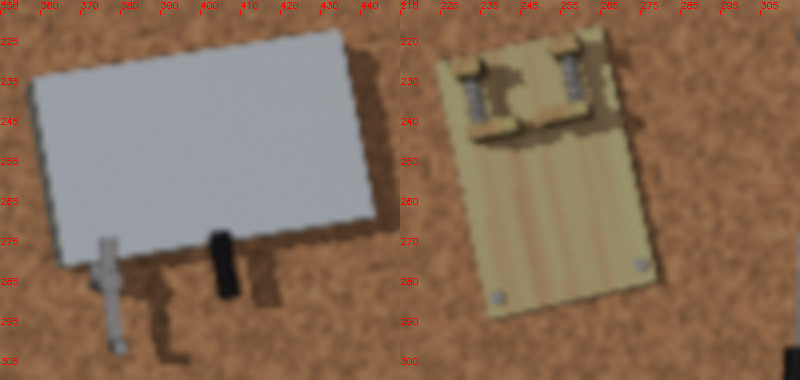

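View pics/sc.png

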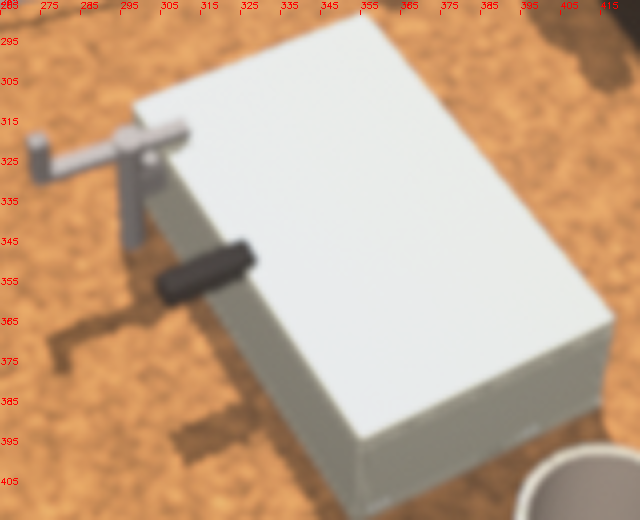

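The crops give clean corners for the lid and jig, the latch pin at about (377,283), the tab at (379.5,301) and the handle tip at (407.5,288). Next I'll fit the poses from both cameras.

```bash
cat > h.py <<'E'
import numpy as np,cv2
from station import ctrl
from scipy.optimize import least_squares
from scipy.spatial.transform import Rotation as Ro
def proj(c,P):
    T=np.linalg.inv(c["extrinsics"]);p=np.atleast_2d(P)@T[:3,:3].T+T[:3,3]
    q=p@c["mtx"].T;return q[:,:2]/q[:,2:]
def ray(c,uv,z):
    d=c["extrinsics"][:3,:3]@np.linalg.solve(c["mtx"],[*uv,1]);o=c["extrinsics"][:3,3]
    return o+d*(z-o[2])/d[2]
def pose(v,P): # v x,y,yaw(rad)
    c,s=np.cos(v[2]),np.sin(v[2]);P=np.atleast_2d(P)
    return np.c_[v[0]+c*P[:,0]-s*P[:,1],v[1]+s*P[:,0]+c*P[:,1],P[:,2]]
def fit(obs,x0):
    f=lambda v:np.concatenate([(proj(c,pose(v,P))-uv).ravel() for c,P,uv in obs])
    r=least_squares(f,x0);return r.x,r.fun.round(1)
def tooldelta(target,R=None):
    "world target TCP -> shift in current tool axes (commanded~measured)"
    s=ctrl.sense();Rt=Ro.from_euler("xyz",s["ee_rot"],degrees=True)
    return Rt.inv().apply(np.array(target)-s["tool_pos"])
def down(yaw): return Ro.from_euler("xyz",[180,0,yaw],degrees=True)
def plan(target,Rw=None):
    s=ctrl.sense();Rt=Ro.from_euler("xyz",s["ee_rot"],degrees=True)
    d=Rt.inv().apply(np.array(target)-s["tool_pos"])
    rv=(Rt.inv()*Rw).as_rotvec(degrees=True) if Rw is not None else np.zeros(3)
    return d.round(4),rv.round(2)
E
python3 - <<'E'
from h import *
T=ctrl.calibration("top");S=ctrl.calibration("side")
k=lambda p,x,y:np.array(p)/4-.375+[x,y]
L=np.array([[.07,.115,.0685],[.07,-.115,.0685],[-.07,-.115,.0685],[-.07,.115,.0685]])
lt=k([[32,80],[340,30],[375,216],[60,265]],350,215)
ls=k([[362,12],[613,317],[360,438],[135,105]],265,285)
for o in([(T,L,lt)],[(S,L,ls)],[(T,L,lt),(S,L,ls)]):
    v,r=fit(o,[.5,-.2,.15]);print(v.round(4),np.degrees(v[2]).round(2),r)
for n,p in dict(pivot=[-.086,.085,.0765],tab=[-.133,.085,.1005],handle=[-.112,0,.0745]).items():
    w=pose(v,[p]);print(n,w.round(4),proj(T,w).round(1),proj(S,w).round(1))
J=np.array([[.1,.065,.012],[.1,-.065,.012],[-.1,-.065,.012],[-.1,.065,.012]])
jt=k([[38,62],[205,28],[258,283],[90,318]],215,210)
v,r=fit([(T,J,jt)],[.5,.2,.15]);print("jig",v.round(4),np.degrees(v[2]),r)
for n,uv in dict(salt=(320,217),soap=(326,175),mug=(474,242),screw=(315,297)).items():print(n,ray(T,uv,.05).round(3))
E
```

```text
[ 0.564  -0.2404  0.1767] 10.12 [-0.3 -0.7 -0.1 -0.2 -0.1  0.4  0.6  0.5]
[ 0.562  -0.2423  0.1789] 10.25 [ 0.5 -0.5  1.   0.2 -0.1  0.4 -1.4 -0.7]
[ 0.5628 -0.2415  0.1778] 10.19 [-0.  -0.3  0.2  0.2  0.2  0.8  1.   1.   0.7 -0.8  1.1 -0.1  0.  -0.
 -1.1 -1.1]
pivot [[ 0.4631 -0.173   0.0765]] [[377.1 285.7]] [[296.6 319.6]]
tab [[ 0.4168 -0.1813  0.1005]] [[381.  302.1]] [[274.5 320. ]]
handle [[ 0.4525 -0.2613  0.0745]] [[407.6 290. ]] [[304.3 355.3]]
jig [0.5555 0.199  0.2342] 13.416491715602957 [-0.1 -0.2  0.1 -0.6  0.2  0.1 -0.3  0.6]
salt [ 0.663 -0.005  0.05 ]
soap [ 0.791 -0.02   0.05 ]
mug [ 0.598 -0.463  0.05 ]
screw [0.427 0.005 0.05 ]
```

```bash
python3 - <<'E'
from h import *
T=ctrl.calibration("top");S=ctrl.calibration("side");v=[.5628,-.2415,.1778]
c,s=np.cos(v[2]),np.sin(v[2])
for C,uv in((T,(378.9,300.4)),(S,(274,318.4))):
    p=ray(C,uv,.1005)[:2]-v[:2];print("tab in case",(p@np.array([[c,-s],[s,c]])).round(4))
w=pose(v,[[-.133,.05,.22]])[0];print(w,plan(w,down(10.19)))
E
```

```text
tab in case [-0.1275  0.0901]
tab in case [-0.1322  0.0892]
[ 0.42305349 -0.21581124  0.22      ] (array([-0.4746, -0.6397,  0.0116]), array([-2.0000e-02,  1.0000e-01,  1.4461e+02]))
```

```bash
R='[[-0.03,-0.04,0,0,0,0,0],[-0.06,-0.08,0,0,0,0,0],[-0.09,-0.12,0,0,0,0,0],[-0.1187,-0.16,0.003,0,0,0,0],[-0.1187,-0.16,0.003,0,0,0,0]]'; unset R
python3 drive.py '[[-0.03,-0.04,0,0,0,0,0],[-0.06,-0.08,0,0,0,0,0],[-0.09,-0.12,0,0,0,0,0],[-0.1187,-0.16,0.003,0,0,0,0]]' 30
python3 drive.py '[[-0.03,-0.04,0,0,0,0,0],[-0.06,-0.08,0,0,0,0,0],[-0.09,-0.12,0,0,0,0,0],[-0.1187,-0.16,0.003,0,0,0,0]]'
python3 drive.py '[[-0.03,-0.04,0,0,0,0,0],[-0.06,-0.08,0,0,0,0,0],[-0.09,-0.12,0,0,0,0,0],[-0.1187,-0.16,0.003,0,0,0,0]]'
python3 drive.py '[[-0.03,-0.04,0,0,0,0,0],[-0.06,-0.08,0,0,0,0,0],[-0.09,-0.12,0,0,0,0,0],[-0.1187,-0.16,0.003,0,0,0,0]]'
python3 drive.py '[[0,0,0,0,0,8,0],[0,0,0,0,0,16,0],[0,0,0,0,0,24,0],[0,0,0,0,0,32,0],[0,0,0,0,0,36.15,0]]'
python3 drive.py '[[0,0,0,0,0,8,0],[0,0,0,0,0,16,0],[0,0,0,0,0,24,0],[0,0,0,0,0,32,0],[0,0,0,0,0,36.15,0]]'
python3 drive.py '[[0,0,0,0,0,8,0],[0,0,0,0,0,16,0],[0,0,0,0,0,24,0],[0,0,0,0,0,32,0],[0,0,0,0,0,36.15,0]]'
python3 drive.py '[[0,0,0,0,0,8,0],[0,0,0,0,0,16,0],[0,0,0,0,0,24,0],[0,0,0,0,0,32,0],[0,0,0,0,0,36.15,0]]'
python3 -c "
from h import *
v=[.5628,-.2415,.1778]
print(plan(pose(v,[[-.133,.05,.083]])[0],down(10.19)))"
```

```text
t: 0.5
tool_pos: [0.3057, 0.3681, 0.2282]
ee_rot: [-180.0, 0.0, 154.8]
wrist_force: [0.4, -0.0, 0.7]
finger_gap: 0.0282
grip_force: 0.0
t: 0.9
tool_pos: [0.3448, 0.1729, 0.2255]
ee_rot: [180.0, 0.0, 154.8]
wrist_force: [1.1, 0.1, -0.1]
finger_gap: -0.0002
grip_force: 0.0
t: 1.3
tool_pos: [0.384, -0.0225, 0.2226]
ee_rot: [179.9, 0.0, 154.8]
wrist_force: [3.0, 0.9, 0.1]
finger_gap: -0.0001
grip_force: 0.0
t: 1.7
tool_pos: [0.4235, -0.2177, 0.2196]
ee_rot: [180.0, 0.1, 154.8]
wrist_force: [0.6, 1.2, 0.4]
finger_gap: 0.0001
grip_force: 0.0
t: 2.2
tool_pos: [0.4229, -0.2156, 0.219]
ee_rot: [-180.0, -0.0, 118.3]
wrist_force: [-0.6, -0.3, -0.8]
finger_gap: -0.0001
grip_force: 0.0
t: 2.7
tool_pos: [0.423, -0.2155, 0.2191]
ee_rot: [-180.0, -0.0, 82.2]
wrist_force: [0.3, 0.8, -0.5]
finger_gap: -0.0005
grip_force: 0.0
t: 3.2
tool_pos: [0.423, -0.2155, 0.2191]
ee_rot: [-180.0, 0.0, 46.0]
wrist_force: [0.2, 0.1, -0.3]
finger_gap: 0.0001
grip_force: 0.0
t: 3.7
tool_pos: [0.423, -0.2154, 0.219]
ee_rot: [-180.0, 0.0, 9.9]
wrist_force: [0.3, 0.4, -0.6]
finger_gap: -0.0003
grip_force: 0.0
(array([1.00e-04, 4.00e-04, 1.36e-01]), array([-0.01,  0.04, -0.29]))
```

```bash
python3 drive.py '[[0,0,0.04,0,0,0,0],[0,0,0.08,0,0,0,0],[0,0,0.12,0,0,0,0],[0,0,0.136,0,0,0,0]]'
python3 drive.py '[[-0.002,-0.01,0,0,0,0,0],[-0.004,-0.018,0,0,0,0,0],[-0.005,-0.026,0,0,0,0,0],[-0.005,-0.033,0,0,0,0,0],[-0.0045,-0.041,0,0,0,0,0]]'
python3 drive.py '[[0.0015,-0.0075,0,0,0,0,0],[0.0045,-0.015,0,0,0,0,0],[0.0075,-0.0216,0,0,0,0,0],[0.0125,-0.0275,0,0,0,0,0],[0.0175,-0.0334,0,0,0,0,0]]'
python3 drive.py '[[0.005,-0.003,0,0,0,0,0],[0.010,-0.005,0,0,0,0,0],[0.015,-0.007,0,0,0,0,0],[0.019,-0.007,0,0,0,0,0],[0.019,-0.007,0,0,0,0,0]]'
python3 - <<'E'
from h import *
im=ctrl.snapshot("side");a=cv2.resize(im[270:400,255:415],None,fx=3,fy=3)
im=ctrl.snapshot("wrist");b=cv2.resize(im,(520,390))
cv2.imwrite("pics/l1.png",np.hstack([cv2.resize(a,(280,228)),b[:228]])[:,:,::-1] if 0 else np.hstack([a[:390],b[:, :320]])[:,:,::-1])
E
```

```text
t: 4.1
tool_pos: [0.4213, -0.2146, 0.0802]
ee_rot: [-179.9, 0.2, 10.2]
wrist_force: [-0.3, 0.5, 0.8]
finger_gap: 0.0002
grip_force: 0.0
t: 4.6
tool_pos: [0.4122, -0.1756, 0.0841]
ee_rot: [180.0, -0.1, 10.2]
wrist_force: [0.8, -1.7, 0.1]
finger_gap: 0.0001
grip_force: 0.6
t: 5.1
tool_pos: [0.4232, -0.1397, 0.0833]
ee_rot: [180.0, 0.0, 10.2]
wrist_force: [-0.1, -1.0, -0.1]
finger_gap: -0.0001
grip_force: 0.5
t: 5.6
tool_pos: [0.4409, -0.1298, 0.0833]
ee_rot: [180.0, -0.0, 10.2]
wrist_force: [-0.5, -0.1, 0.4]
finger_gap: 0.0004
grip_force: 0.0
```

View pics/l1.png

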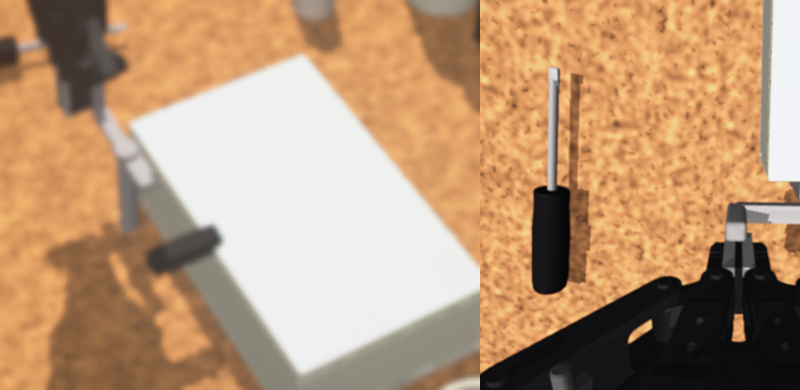

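The lever lies parallel to the case front (about 1.5 rad), so its nose is off the lid. On to the handle.

```bash
python3 drive.py '[[-0.003,0,-0.03,0,0,0,0],[-0.003,0,-0.06,0,0,0,0.05],[-0.003,0,-0.06,0,0,0,0.05]]'
python3 -c "
from h import *
v=[.5628,-.2415,.1778]
print(plan(pose(v,[[-.100,0,.0485]])[0],down(10.19)))"
```

```text
t: 6.0
tool_pos: [0.4388, -0.1316, 0.1459]
ee_rot: [179.9, -0.2, 10.2]
wrist_force: [-0.0, 1.4, -0.9]
finger_gap: 0.0281
grip_force: 0.0
(array([0.0023, 0.1299, 0.0976]), array([ 0.07, -0.24, -0.04]))
```

```bash
python3 drive.py '[[0.002,0.045,0,0,0,0,0.05],[0.002,0.09,0,0,0,0,0.05],[0.002,0.13,0,0,0,0,0.05],[0.002,0.13,0,0,0,0,0.05]]'
python3 drive.py '[[0,0,0.03,0,0,0,0.05],[0,0,0.06,0,0,0,0.05],[0,0,0.0945,0,0,0,0.05],[0,0,0.0945,0,0,0,0.05]]'
python3 drive.py '[[0,0,0,0,0,0,0],[0,0,0,0,0,0,0],[0,0,0,0,0,0,0],[0,0,0,0,0,0,0]]' 20
python3 -c "
from h import *
v=[.5628,-.2415,.1778]
print(ctrl.sense()['wrist_force'],plan(pose(v,[[-.100,0,.0485]])[0],down(10.19)))
t=np.arange(11)*.17
x=.07-.17*np.cos(t)+.007*np.sin(t);z=.0605+.17*np.sin(t)+.007*np.cos(t)
print(np.c_[x-x[0],-(z-z[0])].round(4))"
```

```text
t: 6.4
tool_pos: [0.4617, -0.2647, 0.1438]
ee_rot: [179.7, -0.0, 9.8]
wrist_force: [-0.7, 0.6, 0.0]
finger_gap: 0.0503
grip_force: 0.0
t: 6.8
tool_pos: [0.4598, -0.2562, 0.0454]
ee_rot: [-179.8, 0.3, 10.2]
wrist_force: [-0.3, 0.6, 0.2]
finger_gap: 0.0496
grip_force: 0.0
t: 7.2
tool_pos: [0.4631, -0.259, 0.0502]
ee_rot: [179.9, -0.1, 10.2]
wrist_force: [-0.3, -2.9, 7.4]
finger_gap: 0.0152
grip_force: 24.5
[-0.28393247 -2.92019488  7.38595993] (array([0.0012, 0.0004, 0.0017]), array([ 0.12, -0.12, -0.  ]))
[[ 0.     -0.    ]
 [ 0.0036 -0.0287]
 [ 0.0121 -0.0563]
 [ 0.0251 -0.0821]
 [ 0.0422 -0.1053]
 [ 0.0631 -0.1253]
 [ 0.087  -0.1415]
 [ 0.1133 -0.1534]
 [ 0.1413 -0.1607]
 [ 0.1701 -0.1631]
 [ 0.1988 -0.1607]]
```

```bash
python3 drive.py '[[0.001,0,-0.0144,0,0,0,0],[0.0036,0,-0.0287,0,0,0,0],[0.0075,0,-0.0427,0,0,0,0],[0.0121,0,-0.0563,0,0,0,0],[0.0182,0,-0.0695,0,0,0,0]]'
python3 drive.py '[[0.0069,0,-0.0126,0,0,0,0],[0.024,0,-0.0358,0,0,0,0],[0.0449,0,-0.0558,0,0,0,0],[0.0688,0,-0.072,0,0,0,0],[0.0688,0,-0.072,0,0,0,0]]'
python3 drive.py '[[0.0263,0,-0.0119,0,0,0,0],[0.0543,0,-0.0192,0,0,0,0],[0.0831,0,-0.0216,0,0,0,0],[0.1118,0,-0.0192,0,0,0,0],[0.1118,0,-0.0192,0,0,0,0]]'
python3 - <<'E'
from h import *
v=[.5628,-.2415,.1778]
print(plan(pose(v,[[.0988,0,.2092]])[0],down(10.19)))
im=ctrl.snapshot("side");cv2.imwrite("pics/lid.png",im[150:420,220:540,::-1])
E
```

```text
t: 7.7
tool_pos: [0.4803, -0.2558, 0.1195]
ee_rot: [179.9, -0.0, 10.2]
wrist_force: [3.2, -7.0, -4.6]
finger_gap: 0.0157
grip_force: 22.2
t: 8.2
tool_pos: [0.5505, -0.2433, 0.1936]
ee_rot: [179.8, -0.1, 10.3]
wrist_force: [-2.9, -0.8, 10.2]
finger_gap: 0.0153
grip_force: 23.7
t: 8.7
tool_pos: [0.662, -0.223, 0.2111]
ee_rot: [179.7, -0.2, 10.4]
wrist_force: [3.4, -1.5, 9.0]
finger_gap: 0.0156
grip_force: 25.4
(array([-0.0021,  0.0006,  0.0019]), array([ 0.26, -0.19,  0.19]))
```

View pics/lid.png

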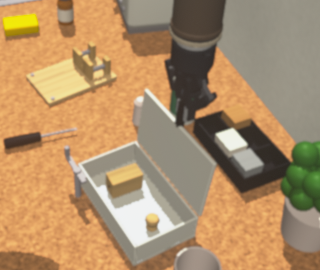

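The lid stands just past upright. The block sits in the +y half of the case near (344,330), and the knob is near (372,370). Next I'll release and back off upward, then measure the block.

```bash
python3 drive.py '[[0,0,0,0,0,0,0.045],[0,0,0,0,0,0,0.045],[0,0,0,0,0,0,0.045]]'
python3 drive.py '[[0,0,-0.03,0,0,0,0.045],[0,0,-0.06,0,0,0,0.045],[0,0,-0.08,0,0,0,0.045]]'
python3 drive.py '[[-0.05,0,-0.02,0,0,0,0.045],[-0.1,0,-0.02,0,0,0,0.045],[-0.15,0,-0.02,0,0,0,0.045],[-0.2,0,-0.02,0,0,0,0.07],[-0.22,0,-0.02,0,0,0,0.07]]'
python3 drive.py '[[0,0,0,0,0,0,0.07],[0,0,0,0,0,0,0.07]]'
python3 - <<'E'
from h import *
t=ctrl.snapshot("top");s=ctrl.snapshot("side");C=ctrl.calibration("wrist");w=ctrl.snapshot("wrist")
cv2.imwrite("pics/w2.png",w[:,:,::-1]);cv2.imwrite("pics/t2.png",t[:,:,::-1]);cv2.imwrite("pics/s2.png",s[:,:,::-1]);np.save("cw.npy",C,allow_pickle=True)
a=cv2.resize(w,(560,420));b=cv2.resize(s[285:425,265:425],None,fx=1.5,fy=1.5);
t4=cv2.resize(t[215:310,350:450],None,fx=2.4,fy=2.4)
o=np.zeros((450,800,3),np.uint8);o[:420,:560]=a;o[:210,560:800]=b;o[212:212+228,560:800]=t4
cv2.imwrite("pics/c2.png",o[:,:,::-1])
E
```

```text
t: 9.05
tool_pos: [0.6575, -0.2223, 0.2094]
ee_rot: [-179.9, 0.0, 10.2]
wrist_force: [-0.7, 0.0, 0.1]
finger_gap: 0.0448
grip_force: 0.0
t: 9.35
tool_pos: [0.6578, -0.223, 0.2915]
ee_rot: [180.0, -0.0, 10.2]
wrist_force: [0.3, -0.4, -0.5]
finger_gap: 0.0448
grip_force: 0.0
t: 9.85
tool_pos: [0.4365, -0.2628, 0.3091]
ee_rot: [-179.8, 0.0, 10.0]
wrist_force: [-1.0, -0.2, 0.9]
finger_gap: 0.0699
grip_force: 0.0
t: 10.05
tool_pos: [0.4415, -0.2612, 0.3097]
ee_rot: [-179.9, -0.1, 10.2]
wrist_force: [0.9, -0.2, 0.7]
finger_gap: 0.07
grip_force: 0.0
```

View pics/c2.png

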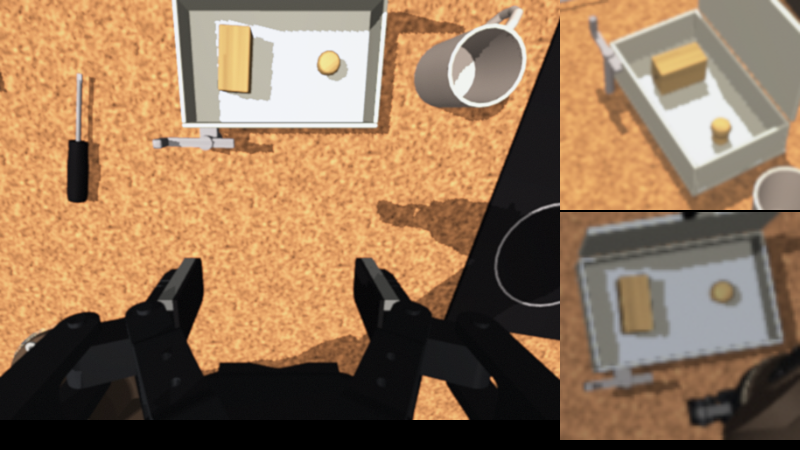

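The wrist view shows the block at about (219–252, 24–93) in the scaled picture, the knob at (329,62) and the case rim's front corners at (182,127) and (380,127). I'll fit the block's outline by colour.

```bash
cat >> h.py <<'E'
def sat(im,box):
    m=np.zeros(im.shape[:2],np.uint8);x,y,w,h=box
    hsv=cv2.cvtColor(im,cv2.COLOR_BGR2HSV);m[y:y+h,x:x+w]=(hsv[y:y+h,x:x+w,1]>75)*1;return m
def hull(c,v,P):
    q=proj(c,pose(v,P));m=np.zeros((480,640),np.uint8)
    cv2.fillConvexPoly(m,(cv2.convexHull(q.astype(np.float32))*256).astype(np.int32),255,cv2.LINE_AA,8);return m/255.
def fitmask(obs,x0):
    from scipy.optimize import minimize
    f=lambda u:sum(np.abs(hull(c,np.array(u)/[1,1,.1],P)-m).sum()/m.sum() for c,P,m in obs)
    x0=np.array(x0)*[1,1,.1]
    r=minimize(f,x0,method="Nelder-Mead",options=dict(initial_simplex=[x0,x0+[.008,0,0],x0+[0,.008,0],x0+[0,0,.01]],xatol=1e-5))
    return r.x/[1,1,.1],r.fun
E
python3 - <<'E'
from h import *
W=np.load("cw.npy",allow_pickle=True).item();T=ctrl.calibration("top");S=ctrl.calibration("side")
for p in((182,127),(380,127)): print("rim",ray(W,np.array(p)*640/560,.06).round(4))
v=[.5628,-.2415,.1778];print(pose(v,[[-.07,.115,.06],[-.07,-.115,.06]]).round(4))
B=np.array([[x,y,z] for x in(-.035,.035) for y in(-.018,.018) for z in(.005,.05)])
w=cv2.imread("pics/w2.png");t=cv2.imread("pics/t2.png");s=cv2.imread("pics/s2.png")
mw=sat(w,(230,10,80,110));mt=sat(t,(370,236,24,36));ms=sat(s,(321,305,50,52))
c0=ray(W,(270,66),.05);x0=[c0[0],c0[1],.178];print(c0,mw.sum(),mt.sum(),ms.sum())
for o in([(W,B,mw)],[(T,B,mt)],[(S,B,ms)],[(W,B,mw),(S,B,ms),(T,B,mt)]):
    r,f=fitmask(o,x0);print(r.round(4),np.degrees(r[2]).round(1),round(f,3))
print("knob",ray(W,np.array((329,62))*640/560,.037).round(4))
E
```

```text
rim [ 0.4743 -0.1394  0.06  ]
rim [ 0.5159 -0.3691  0.06  ]
[[ 0.4736 -0.1407  0.06  ]
 [ 0.5142 -0.3671  0.06  ]]
[ 0.56098994 -0.19031484  0.05      ] 2855 290 920
[ 0.5587 -0.187   0.1499] 8.6 0.131
[ 0.5606 -0.1892  0.2059] 11.8 0.356
[ 0.5597 -0.1877  0.1984] 11.4 0.17
[ 0.5588 -0.1881  0.1034] 5.9 0.664
knob [ 0.5775 -0.2969  0.037 ]
```

```bash
python3 -c "
from h import *
print(plan([.559,-.188,.18],down(8.8)))"
```

```text
(array([ 0.1278, -0.0513,  0.1293]), array([0.02, 0.03, 1.49]))
```

```bash
python3 drive.py '[[0.03,-0.013,0.03,0,0,0.5,0.06],[0.06,-0.026,0.06,0,0,1,0.06],[0.09,-0.039,0.09,0,0,1.5,0.06],[0.1278,-0.0513,0.129,0,0,1.5,0.06],[0.1278,-0.0513,0.129,0,0,1.5,0.06]]'
python3 drive.py '[[0,0,0.04,0,0,0,0.06],[0,0,0.08,0,0,0,0.06],[0,0,0.12,0,0,0,0.06],[0,0,0.15,0,0,0,0.06],[0,0,0.164,0,0,0,0.06]]'
python3 drive.py '[[0,0,0,0,0,0,0.06],[0,0,0,0,0,0,0.0],[0,0,0,0,0,0,0.0],[0,0,0,0,0,0,0.0],[0,0,0,0,0,0,0]]' 60
python3 drive.py '[[0,0,0,0,0,0,0]]'
python3 -c "
from h import *
s=ctrl.sense();print(s['tool_pos'],s['ee_rot'],s['moment'])"
```

```text
t: 10.7
tool_pos: [0.5606, -0.1835, 0.1748]
ee_rot: [-179.8, 0.4, 9.1]
wrist_force: [0.2, 0.2, -0.3]
finger_gap: 0.0601
grip_force: 0.0
t: 11.2
tool_pos: [0.557, -0.1881, 0.0134]
ee_rot: [-179.9, 0.2, 8.7]
wrist_force: [-0.7, 0.0, -0.3]
finger_gap: 0.06
grip_force: 0.0
t: 11.7
tool_pos: [0.5593, -0.1893, 0.0183]
ee_rot: [179.9, -0.2, 8.7]
wrist_force: [-0.7, 0.3, 7.0]
finger_gap: 0.0355
grip_force: 60.3
t: 11.8
tool_pos: [0.5594, -0.1893, 0.0182]
ee_rot: [179.9, -0.2, 8.7]
wrist_force: [-0.6, -0.7, 8.4]
finger_gap: 0.0352
grip_force: 60.2
[ 0.5593657  -0.18931723  0.01823901] [ 1.79933597e+02 -1.64310850e-01  8.69980275e+00] [0.03297009 0.13761463 0.00923098]
```

```bash
python3 drive.py '[[0,0,-0.02,0,0,0,0],[0,0,-0.05,0,0,0,0],[0,0,-0.09,0,0,0,0],[0,0,-0.13,0,0,0,0],[0,0,-0.16,0,0,0,0]]'
python3 drive.py '[[-0.001,-0.04,0,0,0,-1,0],[-0.002,-0.08,0,0,0,-2,0],[-0.002,-0.12,0,0,0,-3,0],[-0.003,-0.16,0,0,0,-4,0],[-0.003,-0.2,0,0,0,-4.7,0]]'
python3 -c "
from h import *
print(plan([.497,.185,.16],down(13.4)))"
```

```text
t: 12.3
tool_pos: [0.5585, -0.1891, 0.1796]
ee_rot: [180.0, -0.1, 8.7]
wrist_force: [0.5, 0.0, -1.3]
finger_gap: 0.0353
grip_force: 59.6
t: 12.8
tool_pos: [0.5244, 0.0102, 0.1772]
ee_rot: [-179.9, -0.1, 13.4]
wrist_force: [1.5, 1.3, -1.1]
finger_gap: 0.0352
grip_force: 59.8
(array([ 0.0139, -0.1764,  0.0173]), array([-0.05, -0.06,  0.03]))
```

```bash
python3 drive.py '[[0.003,-0.04,0.004,0,0,0,0],[0.006,-0.08,0.008,0,0,0,0],[0.009,-0.12,0.012,0,0,0,0],[0.012,-0.155,0.017,0,0,0,0],[0.0139,-0.1764,0.017,0,0,0,0]]'
python3 drive.py '[[0,0,0,0,0,0,0],[0,0,0,0,0,0,0]]'
python3 - <<'E'
from h import *
C=ctrl.calibration("wrist");np.save("cw3.npy",C,allow_pickle=True);w=ctrl.snapshot("wrist");cv2.imwrite("pics/w3.png",w[:,:,::-1])
s=ctrl.sense();print(s["tool_pos"],s["ee_rot"])
v=[.5555,.199,.2342]
print(proj(C,pose(v,[[.1,.065,.012],[.1,-.065,.012],[.03,.045,.0605],[.03,-.045,.0605],[.03,.008,.0605],[.03,-.008,.0605],[-.1,.065,.012],[-.1,-.065,.012]])).round())
E
```

```text
t: 13.3
tool_pos: [0.4963, 0.1869, 0.1593]
ee_rot: [-179.9, 0.0, 13.6]
wrist_force: [0.6, 0.6, -1.3]
finger_gap: 0.035
grip_force: 59.8
t: 13.5
tool_pos: [0.4975, 0.1835, 0.1599]
ee_rot: [-180.0, -0.0, 13.5]
wrist_force: [0.6, -1.3, -1.5]
finger_gap: 0.0354
grip_force: 59.8
[0.49771069 0.18267005 0.16001206] [-1.79996821e+02 -3.66361613e-02  1.33663364e+01]
[[222.  -8.]
 [412.  -7.]
 [243.  96.]
 [390.  96.]
 [304.  96.]
 [330.  96.]
 [240. 265.]
 [394. 265.]]
```

View pics/w3.png

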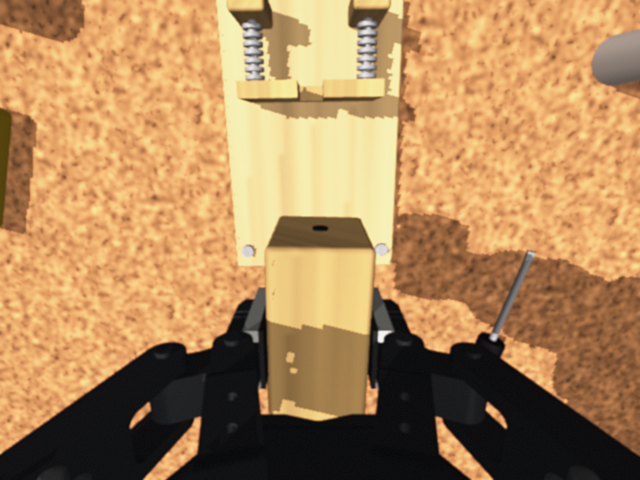

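The wrist view shows the fence front at about row 97, from column 237 to 385, with its notch at columns 298–324. The jig's rear corners are at (237,265) and (392,265), and the block's pilot hole is at (320,228). I'll refine the jig pose relative to the gripper from the edges.

```bash
python3 - <<'E'
from h import *
C=np.load("cw3.npy",allow_pickle=True).item();im=cv2.imread("pics/w3.png")
g=cv2.GaussianBlur(im[:,:,0].astype(float),(0,0),1)  # blue: jig bright vs table? 
G=cv2.Sobel(g,cv2.CV_64F,1,0)
def edge(rows,a,b,sgn):
    x=[a+np.argmax(sgn*G[r,a:b]) for r in rows];p=np.polyfit(rows,x,1);res=x-np.polyval(p,rows)
    k=abs(res)<2;p=np.polyfit(np.array(rows)[k],np.array(x)[k],1);return p,k.mean()
L,kl=edge(range(110,240),215,250,1);Rr,kr=edge(range(10,240),380,420,-1)
print("L",np.polyval(L,[120,235]),kl,"R",np.polyval(Rr,[20,235]),kr)
fl=[225+np.argmax(G[r,225:255]) for r in range(84,98)];fr=[370+np.argmin(G[r,370:400]) for r in range(84,98)]
print(fl,fr)
nl=[290+np.argmin(G[r,290:312]) for r in range(80,100)];nr=[312+np.argmax(G[r,312:335]) for r in range(80,100)]
print(nl,nr)
V=cv2.Sobel(g,cv2.CV_64F,0,1)
for c in(260,280,340,365):print(c,[(r,int(V[r,c])) for r in range(70,110) if abs(V[r,c])>60])
bl,_=edge(range(250,300),255,285,1);br,_=edge(range(250,300),355,385,-1)
print("block sides at 255,295",np.polyval(bl,[255,295]),np.polyval(br,[255,295]))
# predicted block top edges
s=np.array([.49771069,.18267005,.16001206]);y=np.radians(13.366)
for x in(.035,.02):
  for yy in(.018,-.018): print("pred block",x,yy,proj(C,pose([s[0],s[1],y],[[x,yy,s[2]-.0132+.045]])).round(1))
v=[.5555,.199,.2342];print(proj(C,pose(v,[[.03,.045,.0125],[.03,-.045,.0125],[.04,.045,.0605],[.04,-.045,.0605]])).round(1))
E
```

```text
L [225.85017411 235.14232613] 1.0 R [401.88883344 391.96464731] 1.0
[np.int64(225), np.int64(225), np.int64(225), np.int64(225), np.int64(225), np.int64(225), np.int64(225), np.int64(225), np.int64(225), np.int64(225), np.int64(225), np.int64(225), np.int64(225), np.int64(225)] [np.int64(399), np.int64(399), np.int64(399), np.int64(399), np.int64(399), np.int64(399), np.int64(398), np.int64(398), np.int64(398), np.int64(398), np.int64(399), np.int64(399), np.int64(399), np.int64(399)]
[np.int64(295), np.int64(295), np.int64(295), np.int64(296), np.int64(296), np.int64(296), np.int64(296), np.int64(296), np.int64(296), np.int64(296), np.int64(297), np.int64(297), np.int64(297), np.int64(297), np.int64(297), np.int64(297), np.int64(297), np.int64(297), np.int64(297), np.int64(296)] [np.int64(327), np.int64(327), np.int64(326), np.int64(326), np.int64(325), np.int64(325), np.int64(324), np.int64(324), np.int64(324), np.int64(324), np.int64(324), np.int64(312), np.int64(312), np.int64(312), np.int64(324), np.int64(324), np.int64(324), np.int64(324), np.int64(312), np.int64(312)]
260 [(70
[... 302 characters left out ...]
), (98, -222), (99, -121), (101, 88), (102, 113), (103, 81)]
340 [(78, -79), (79, -91), (80, -64), (95, -118), (96, -195), (97, -206), (98, -125), (100, 100), (101, 139), (102, 112), (107, 75), (108, 138), (109, 155)]
365 [(70, 69), (71, 211), (72, 202), (73, 112), (75, -78), (76, -158), (77, -159), (78, -94), (94, -80), (95, -177), (96, -240), (97, -201), (98, -86), (100, 114), (101, 119), (102, 73)]
block sides at 255,295 [266.33333333 266.33333333] [371.63654262 370.53594238]
pred block 0.035 0.018 [[266.7 250. ]]
pred block 0.035 -0.018 [[379.8 250.2]]
pred block 0.02 0.018 [[268.4 293.1]]
pred block 0.02 -0.018 [[377.5 293.3]]
[[256.  101. ]
 [377.8 101.1]
 [242.5  78.6]
 [390.8  78.7]]
```

```bash
python3 - <<'E'
from h import *
C=np.load("cw3.npy",allow_pickle=True).item();print(C["mtx"][0],C["extrinsics"].round(3))
# jig fit: base side lines, fence top-front edge, notch centre, rear edge
def lat(v,sy,row):  # column where base side edge crosses row
    q=proj(C,pose(v,[[-.09,sy,.012],[.06,sy,.012]]));return q[0,0]+(row-q[0,1])*(q[1,0]-q[0,0])/(q[1,1]-q[0,1])
def f(v):
    n=proj(C,pose(v,[[.03,0,.0605],[.03,.0375,.0605],[.03,-.034,.0605],[-.1,0,.012]]))
    return [lat(v,.065,120)-225.85,lat(v,.065,235)-235.14,lat(v,-.065,20)-401.9,lat(v,-.065,235)-391.96,n[0,0]-310.5,n[1,1]-97.6,n[2,1]-96.2,n[3,1]-265]
r=least_squares(f,[.5555,.199,.234]);print("jig",r.x.round(4),np.degrees(r.x[2]).round(2),r.fun.round(1))
s=np.array([.49771069,.18267005,.16001206]);yaw=13.366
# block in tool frame: offsets x,y,z(bottom rel TCP),yaw
im=cv2.imread("pics/w3.png");g=cv2.GaussianBlur(im[:,:,1].astype(float),(0,0),1)
G=cv2.Sobel(g,cv2.CV_64F,1,0)
for rr in(222,230,240,252,256,262,270,280):print(rr,255+np.argmax(abs(G[rr,255:295])),350+np.argmax(abs(G[rr,350:390])),end="; ")
V=cv2.Sobel(g,cv2.CV_64F,0,1)
for c in(290,310,340,360):print(c,[(q,int(V[q,c])) for q in range(205,262) if abs(V[q,c])>80])
E
```

```text
[370.1651174    0.         317.82967338] [[ 0.233 -0.931 -0.281  0.568]
 [-0.973 -0.223 -0.067  0.201]
 [-0.     0.289 -0.957  0.303]
 [ 0.     0.     0.     1.   ]]
jig [0.5544 0.2025 0.2494] 14.29 [-0.8 -0.5  1.   1.  -0.6  0.  -0.4  0.6]
222 277 362; 230 274 365; 240 269 370; 252 256 376; 256 264 376; 262 264 375; 270 266 372; 280 267 371; 290 [(214, -149), (215, -262), (216, -293), (217, -207), (218, -88), (245, 104), (246, 157), (247, 176), (248, 159), (249, 126), (250, 97)]
310 [(214, -100), (215, -252), (216, -356), (217, -297), (218, -146), (246, 121), (247, 164), (248, 170), (249, 143), (250, 106)]
340 [(215, -149), (216, -286), (217, -336), (218, -245), (219, -107), (246, 101), (247, 171), (248, 200), (249, 173), (250, 120)]
360 [(217, -173), (218, -243), (219, -228), (220, -160), (221, -103), (246, 98), (247, 176), (248, 218), (249, 198), (250, 140), (251, 84)]
```

```bash
python3 - <<'E'
from h import *
C=np.load("cw3.npy",allow_pickle=True).item()
s=np.array([.49771069,.18267005,.16001206]);Rt=down(13.366)
P=np.array([[.035,-.018,-.045],[.035,.018,-.045],[.035,-.018,0],[.035,.018,0]]) # tool axes, z down from underside
uv=np.array([[265.5,246.9],[373.7,248.4],[279.5,215.6],[359.5,218.2]])
def f(u,full=True):
    R=Ro.from_rotvec([u[4] if len(u)>4 else 0,u[5] if len(u)>5 else 0,u[3]]);p=R.apply(P)+u[:3];return (proj(C,Rt.apply(p)+s)-uv).ravel()
for n in(4,5,6):
    r=least_squares(f,[0,0,.013,0,0,0][:n],x_scale=.01);print((r.x[:3]*1e3).round(1),np.degrees(r.x[3:]).round(2),r.fun.round(1))
E
```

```text
[-1.3 -1.8 19. ] [1.14] [ 0.4  0.1 -0.1  0.8 -0.1 -0.2 -0.3 -1.1]
[-1.3 -1.6 19. ] [ 1.09 -0.17] [ 0.3  0.1 -0.2  0.8  0.  -0.1 -0.1 -1.1]
[-1.5 -1.7 18.2] [ 1.09 -0.18 -0.62] [ 0.  -0.4 -0.   0.4 -0.1  0.5  0.  -0.5]
```

```bash
python3 -c "
from h import *
print(plan([.5259,.1935,.040],down(14.0)))"
```

```text
(array([ 0.0299, -0.004 ,  0.12  ]), array([-0.  , -0.04, -0.63]))
```

```bash
python3 drive.py '[[0.01,-0.001,0.03,0,0,0,0],[0.02,-0.002,0.06,0,0,-0.3,0],[0.03,-0.004,0.09,0,0,-0.63,0],[0.03,-0.004,0.11,0,0,-0.63,0],[0.03,-0.004,0.12,0,0,-0.63,0]]'
python3 drive.py '[[0,0,0,0,0,0,0],[0,0,0,0,0,0,0],[0,0,0,0,0,0,0]]'
python3 - <<'E'
from h import *
C=ctrl.calibration("wrist");np.save("cw4.npy",C,allow_pickle=True);w=ctrl.snapshot("wrist");cv2.imwrite("pics/w4.png",w[:,:,::-1])
s=ctrl.sense();print(s["tool_pos"],s["ee_rot"],s["wrist_force"])
E
```

```text
t: 14.05
tool_pos: [0.5256, 0.1925, 0.0383]
ee_rot: [180.0, 0.1, 13.9]
wrist_force: [-0.7, 0.2, -0.5]
finger_gap: 0.0354
grip_force: 59.8
t: 14.35
tool_pos: [0.5266, 0.1941, 0.0407]
ee_rot: [-180.0, -0.1, 14.0]
wrist_force: [1.2, 0.7, -1.4]
finger_gap: 0.035
grip_force: 59.8
[0.52647298 0.19430862 0.04066507] [-1.79970741e+02 -1.00413765e-01  1.40199666e+01] [ 0.28104578  0.01011646 -1.13557803]
```

View pics/w4.png

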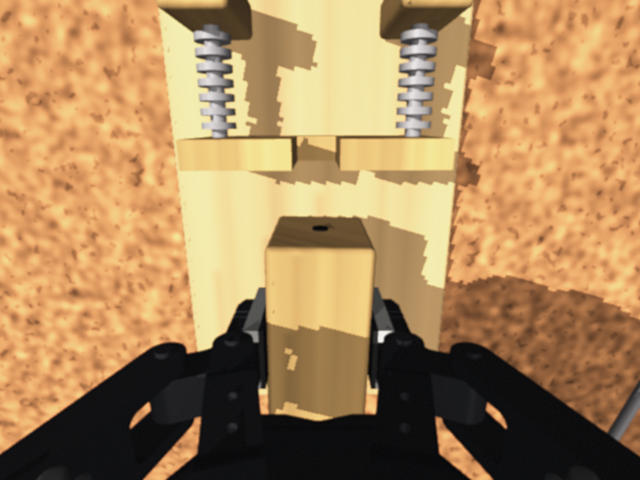

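The fence spans columns 178–456 (centre about 317) with its notch at 295–339. The block's end is centred on about 320, and the two look nearly parallel. Next I'll compute the relative offset and yaw.

```bash
python3 - <<'E'
from h import *
C=np.load("cw4.npy",allow_pickle=True).item();im=cv2.imread("pics/w4.png")
g=cv2.GaussianBlur(im[:,:,1].astype(float),(0,0),1);V=cv2.Sobel(g,cv2.CV_64F,0,1);G=cv2.Sobel(g,cv2.CV_64F,1,0)
def hline(cols,a,b,sgn):
    y=np.array([a+np.argmax(sgn*V[a:b,c]) for c in cols]);cols=np.array(cols)
    # subpixel
    y=np.array([yy+0.5*(sgn*(V[yy-1,c]-V[yy+1,c]))/(sgn*(V[yy-1,c]-2*V[yy,c]+V[yy+1,c])) for yy,c in zip(y,cols)])
    p=np.polyfit(cols,y,1);k=abs(y-np.polyval(p,cols))<1;p=np.polyfit(cols[k],y[k],1);return p,k.mean(),(y-np.polyval(p,cols))[k].std()
for n,a in dict(fenceFrontL=(range(190,285),160,180,-1),fenceFrontR=(range(350,445),160,180,-1),fenceBack=(range(245,285),130,146,1),fence_all=([*range(190,285),*range(350,445)],160,180,-1),
  blkBot=(range(290,358),210,224,-1),blkTop=(range(280,362),240,256,1)).items():
    p,k,sd=hline(*a);print(n,"slope deg",np.degrees(np.arctan(p[0])).round(2),"row@320",np.polyval(p,320).round(2),k.round(2),sd.round(2))
for r in(150,155,160,165):print(r,"fence",170+np.argmax(abs(G[r,170:190])),440+np.argmax(abs(G[r,440:470])),"notch",285+np.argmax(abs(G[r,285:305])),330+np.argmax(abs(G[r,330:350])))
for r in(225,232,240):print(r,"blk",260+np.argmax(abs(G[r,260:290])),352+np.argmax(abs(G[r,352:385])))
print("base",[(r,170+np.argmax(G[r,170:200])) for r in(190,240,280,300)])
E
```

```text
fenceFrontL slope deg 2.1 row@320 172.12 0.38 0.34
fenceFrontR slope deg 0.37 row@320 169.17 0.82 0.35
fenceBack slope deg -0.46 row@320 138.17 1.0 0.07
fence_all slope deg 0.3 row@320 169.34 0.47 0.33
blkBot slope deg 0.64 row@320 216.16 1.0 0.29
blkTop slope deg 0.86 row@320 247.81 1.0 0.1
150 fence 174 458 notch 291 340
155 fence 175 454 notch 291 340
160 fence 178 454 notch 291 340
165 fence 176 453 notch 291 340
225 blk 276 363
232 blk 273 366
240 blk 269 370
base [(190, np.int64(179)), (240, np.int64(185)), (280, np.int64(189)), (300, np.int64(191))]
```

```bash
python3 drive.py '[[0,-0.0005,0.004,0,0,-0.45,0],[0,-0.0009,0.008,0,0,-0.9,0],[0,-0.0009,0.008,0,0,-0.9,0],[0,-0.0009,0.008,0,0,-0.9,0]]'
python3 drive.py '[[0,0,0.001,0,0,0,0],[0,0,0.002,0,0,0,0],[0,0,0.002,0,0,0,0],[0,0,0.002,0,0,0,0]]'
python3 drive.py '[[0,0,0.001,0,0,0,0],[0,0,0.002,0,0,0,0],[0,0,0.002,0,0,0,0],[0,0,0.002,0,0,0,0]]'
python3 drive.py '[[0,0,0.001,0,0,0,0],[0,0,0.002,0,0,0,0],[0,0,0.002,0,0,0,0],[0,0,0.002,0,0,0,0]]'
python3 -c "
from h import *
print(ctrl.sense()['moment'])"
```

```text
t: 14.8
tool_pos: [0.5255, 0.1951, 0.0314]
ee_rot: [-180.0, 0.0, 14.9]
wrist_force: [0.4, 0.3, -1.2]
finger_gap: 0.035
grip_force: 59.8
t: 15.2
tool_pos: [0.5256, 0.1951, 0.0295]
ee_rot: [-180.0, -0.0, 14.9]
wrist_force: [0.5, -0.1, -0.1]
finger_gap: 0.0354
grip_force: 59.8
t: 15.6
tool_pos: [0.5256, 0.195, 0.0275]
ee_rot: [180.0, 0.0, 14.9]
wrist_force: [0.1, 0.4, -1.5]
finger_gap: 0.0355
grip_force: 59.8
t: 16.0
tool_pos: [0.5256, 0.195, 0.0255]
ee_rot: [180.0, 0.0, 14.9]
wrist_force: [0.1, -0.4, -0.9]
finger_gap: 0.0355
grip_force: 59.8
[ 0.04436448 -0.07547287 -0.03747567]
```

```bash
python3 drive.py '[[0,0,0.0005,0,0,0,0],[0,0,0.001,0,0,0,0],[0,0,0.001,0,0,0,0]]'
python3 drive.py '[[0,0,0.0005,0,0,0,0],[0,0,0.001,0,0,0,0],[0,0,0.001,0,0,0,0]]'
python3 -c "
from h import *
print(ctrl.sense()['moment'])"
```

```text
t: 16.3
tool_pos: [0.5256, 0.1951, 0.0252]
ee_rot: [-180.0, -0.0, 14.9]
wrist_force: [-3.6, -0.6, 11.0]
finger_gap: 0.0354
grip_force: 61.1
t: 16.6
tool_pos: [0.5256, 0.195, 0.0252]
ee_rot: [-179.9, -0.0, 14.9]
wrist_force: [-9.5, -0.6, 24.6]
finger_gap: 0.0352
grip_force: 62.8
[-0.26287608  1.65069595  0.0386906 ]
```

```bash
python3 drive.py '[[0,0,-0.0008,0,0,0,0],[0,0,-0.0016,0,0,0,0],[0,0,-0.0016,0,0,0,0]]'
python3 drive.py '[[0.004,0,0,0,0,0,0],[0.008,0.0001,0,0,0,0,0],[0.012,0.0001,0,0,0,0,0],[0.016,0.0002,0,0,0,0,0],[0.016,0.0002,0,0,0,0,0]]'
python3 drive.py '[[0.002,0,0,0,0,0,0],[0.004,0,0,0,0,0,0],[0.004,0,0,0,0,0,0],[0.004,0,0,0,0,0,0]]'
python3 -c "
from h import *
print(ctrl.sense()['moment'],ctrl.sense()['wrist_force'])"
```

```text
t: 16.9
tool_pos: [0.5257, 0.1951, 0.0253]
ee_rot: [-180.0, -0.0, 14.9]
wrist_force: [-1.1, -0.0, 5.4]
finger_gap: 0.035
grip_force: 60.3
t: 17.4
tool_pos: [0.5413, 0.1988, 0.0253]
ee_rot: [-180.0, 0.0, 14.9]
wrist_force: [-0.8, -0.4, 6.5]
finger_gap: 0.0349
grip_force: 60.4
t: 17.8
tool_pos: [0.5446, 0.1997, 0.0253]
ee_rot: [-180.0, 0.1, 14.9]
wrist_force: [-4.0, -1.9, 7.7]
finger_gap: 0.0359
grip_force: 60.7
[-0.23202751  0.72798404 -0.03022686] [-4.02169101 -1.85554489  7.71681228]
```

```bash
python3 drive.py '[[0.001,0,0,0,0,0,0],[0.002,0,0,0,0,0,0],[0.002,0,0,0,0,0,0],[0.002,0,0,0,0,0,0]]'
python3 drive.py '[[0.001,0,0,0,0,0,0],[0.002,0,0,0,0,0,0],[0.002,0,0,0,0,0,0],[0.002,0,0,0,0,0,0]]'
python3 drive.py '[[0.001,0,0,0,0,0,0],[0.002,0,0,0,0,0,0],[0.002,0,0,0,0,0,0],[0.002,0,0,0,0,0,0]]'
python3 -c "
from h import *
print(ctrl.sense()['moment'],ctrl.sense()['wrist_force'])
v=[.555,.2008,np.radians(14.2)]
c,s=np.cos(v[2]),np.sin(v[2]);d=ctrl.sense()['tool_pos'][:2]-v[:2];print(d@[c,s],d@[-s,c])"
```

```text
t: 18.2
tool_pos: [0.5463, 0.2002, 0.0253]
ee_rot: [-180.0, 0.1, 14.9]
wrist_force: [-4.5, -1.4, 8.4]
finger_gap: 0.0351
grip_force: 60.9
t: 18.6
tool_pos: [0.5483, 0.2007, 0.0253]
ee_rot: [-180.0, 0.1, 14.9]
wrist_force: [-4.5, -1.3, 8.8]
finger_gap: 0.0352
grip_force: 60.9
t: 19.0
tool_pos: [0.5496, 0.201, 0.0253]
ee_rot: [-180.0, 0.1, 14.9]
wrist_force: [-6.8, -1.3, 11.5]
finger_gap: 0.0355
grip_force: 61.1
[-0.40134838  1.35776932 -0.01236929] [-6.7879794  -1.26223898 11.45888077]
-0.005138582625 0.0015364932390034012
```

```bash
python3 drive.py '[[0.001,0,-0.0002,0,0,0,0],[0.002,0,-0.0004,0,0,0,0],[0.002,0,-0.0004,0,0,0,0],[0.002,0,-0.0004,0,0,0,0]]'
python3 drive.py '[[0.001,0,0,0,0,0,0],[0.002,0,0,0,0,0,0],[0.002,0,0,0,0,0,0],[0.002,0,0,0,0,0,0]]'
python3 drive.py '[[0.001,0,0,0,0,0,0],[0.002,0.0001,0,0,0,0,0],[0.002,0.0001,0,0,0,0,0],[0.002,0.0001,0,0,0,0,0]]'
python3 - <<'E'
from h import *
print(ctrl.sense()['moment'],ctrl.sense()['tool_pos'])
C=ctrl.calibration("wrist");np.save("cw5.npy",C,allow_pickle=True);w=ctrl.snapshot("wrist");cv2.imwrite("pics/w5.png",w[:,:,::-1])
im=cv2.imread("pics/w5.png");g=cv2.GaussianBlur(im[:,:,1].astype(float),(0,0),1);V=cv2.Sobel(g,cv2.CV_64F,0,1)
for c in(220,260,300,340,380,420):print(c,[(r,int(V[r,c])) for r in range(170,260) if abs(V[r,c])>70])
E
```

```text
t: 19.4
tool_pos: [0.5515, 0.2015, 0.0253]
ee_rot: [-180.0, 0.1, 14.9]
wrist_force: [-6.2, -1.7, 6.7]
finger_gap: 0.0351
grip_force: 60.5
t: 19.8
tool_pos: [0.5528, 0.2018, 0.0253]
ee_rot: [-180.0, 0.2, 14.9]
wrist_force: [-8.4, -2.4, 8.7]
finger_gap: 0.0353
grip_force: 60.8
t: 20.2
tool_pos: [0.5541, 0.2021, 0.0253]
ee_rot: [-179.9, 0.3, 14.9]
wrist_force: [-10.8, -2.5, 12.2]
finger_gap: 0.0355
grip_force: 61.2
[-0.60478802  2.14126079  0.10194654] [0.55408243 0.20214479 0.02532129]
220 [(170, -80), (177, 95), (178, 149), (179, 107), (184, -109), (185, -137), (186, -78), (192, 112), (193, 158), (194, 104), (202, -94), (203, -182), (204, -221), (205, -164), (206, -70), (217, 118), (218, 239), (219, 292), (220, 226), (221, 111)]
260 [(190, -144), (191, -196), (192, -164), (193, -84), (217, 75), (218, 225), (219, 344), (220, 304), (221, 158)]
300 [(190, -140), (191, -282), (192, -346), (193, -260), (194, -102), (196, 121), (197, 145), (198, 104), (205, -104), (206, -123), (207, -90), (248, 79), (249, 85), (250, 98), (251, 134), (252, 184), (253, 203), (254, 155), (255, 73)]
340 [(190, -89), (191, -234), (192, -350), (193, -315), (194, -155), (196, 171), (197, 247), (198, 214), (199, 114), (211, -102), (212, -148), (213, -144), (214, -92), (221, -81), (222, -87), (247, 138), (248, 189), (249, 188), (250, 145), (251, 94)]
380 [(191, -152), (192, -285), (193, -328), (194, -234), (195, -100), (219, 158), (220, 275), (221, 290), (222, 194), (223, 82), (251, -80), (252, -136), (253, -144), (254, -94)]
420 [(171, -105), (172, -134), (173, -82), (179, 93), (180, 179), (181, 146), (187, -78), (191, -79), (192, -122), (194, 127), (195, 197), (196, 131), (200, -78), (201, -114), (202, -73), (205, -147), (206, -240), (207, -209), (208, -110), (219, 89), (220, 224), (221, 313), (222, 268), (223, 143)]
```

```bash
python3 drive.py '[[0.001,0,-0.0004,0,0,0,0],[0.002,0,-0.0006,0,0,0,0],[0.002,0,-0.0006,0,0,0,0],[0.002,0,-0.0006,0,0,0,0]]'
python3 drive.py '[[0.001,0,-0.0002,0,0,0,0],[0.002,0,-0.0003,0,0,0,0],[0.002,0,-0.0003,0,0,0,0],[0.002,0,-0.0003,0,0,0,0]]'
python3 drive.py '[[0.001,0,-0.0002,0,0,0,0],[0.002,0,-0.0003,0,0,0,0],[0.002,0,-0.0003,0,0,0,0],[0.002,0,-0.0003,0,0,0,0]]'
python3 -c "
from h import *
print(ctrl.sense()['moment'],ctrl.sense()['tool_pos'])"
```

```text
t: 20.65
tool_pos: [0.5561, 0.2026, 0.0254]
ee_rot: [-180.0, 0.3, 14.9]
wrist_force: [-8.4, -2.0, 4.7]
finger_gap: 0.0352
grip_force: 60.2
t: 21.05
tool_pos: [0.5576, 0.203, 0.0255]
ee_rot: [-180.0, 0.3, 14.9]
wrist_force: [-9.8, -2.9, 4.0]
finger_gap: 0.0348
grip_force: 60.1
t: 21.45
tool_pos: [0.5592, 0.2034, 0.0255]
ee_rot: [-180.0, 0.4, 14.9]
wrist_force: [-8.9, -3.3, 2.1]
finger_gap: 0.0353
grip_force: 59.9
[-0.66176624  1.81305734  0.13163192] [0.55917673 0.20344326 0.02550863]
```

```bash
python3 drive.py '[[0.0005,0,0,0,0.2,0,0],[0.001,0,0,0,0.4,0,0],[0.0015,0,0.0001,0,0.4,0,0],[0.0015,0,0.0001,0,0.4,0,0],[0.0015,0,0.0001,0,0.4,0,0]]'
python3 -c "
from h import *
print(ctrl.sense()['moment'],ctrl.sense()['tool_pos'],ctrl.sense()['ee_rot'])"
```

```text
t: 21.95
tool_pos: [0.5597, 0.2036, 0.0253]
ee_rot: [-180.0, 0.1, 14.9]
wrist_force: [-12.9, -3.8, 6.3]
finger_gap: 0.0357
grip_force: 60.3
[-0.8706511   2.56151401  0.08326992] [0.55974742 0.20357974 0.02534668] [-1.79965003e+02  6.16842819e-02  1.48939121e+01]
```

```bash
cat > fm.py <<'E'
from h import *
def sub(V,c,a,b):
    y=a+np.argmax(V[a:b,c]);n=[V[y+k,c] for k in(-1,0,1)];return y+.5*(n[0]-n[2])/(n[0]-2*n[1]+n[2])
ax=np.array([np.cos(np.radians(14.3)),np.sin(np.radians(14.3))])
def fence(C,f,cols,a,b,z=.0605):
    g=cv2.GaussianBlur(cv2.imread(f)[:,:,1].astype(float),(0,0),1);V=cv2.Sobel(g,cv2.CV_64F,0,1)
    P=np.array([ray(C,(c,sub(V,c,a,b)),z)[:2] for c in cols])
    p=np.polyfit(P[:,1],P[:,0],1)
    return (np.median(P@ax)).round(5),(P@ax).std().round(5),"normal deg",np.degrees(np.arctan(-p[0])).round(2)
ld=lambda n:np.load(n,allow_pickle=True).item()
print("rest",fence(ld("cw4.npy"),"pics/w4.png",[*range(245,285,3)],130,146))
print("w5",fence(ld("cw5.npy"),"pics/w5.png",[*range(240,262,3),*range(380,405,3)],213,226))
C=ctrl.calibration("wrist");w=ctrl.snapshot("wrist");cv2.imwrite("pics/w6.png",w[:,:,::-1])
print("now",fence(C,"pics/w6.png",[*range(240,262,3),*range(380,405,3)],213,226),ctrl.sense()["tool_pos"][:2]@ax,np.array([.55408243,.20214479])@ax)
E
python3 fm.py
python3 - <<'E'
import cv2
cv2.imwrite("pics/w6c.png",cv2.resize(cv2.imread("pics/w6.png")[100:300,140:500],None,fx=2,fy=2))
E
```

```text
rest (np.float64(0.62718), np.float64(3e-05), 'normal deg', np.float64(14.43))
w5 (np.float64(0.63285), np.float64(4e-05), 'normal deg', np.float64(14.22))
now (np.float64(0.63854), np.float64(3e-05), 'normal deg', np.float64(14.25)) 0.5926735761059722 0.5868441547231917
```

View pics/w6c.png

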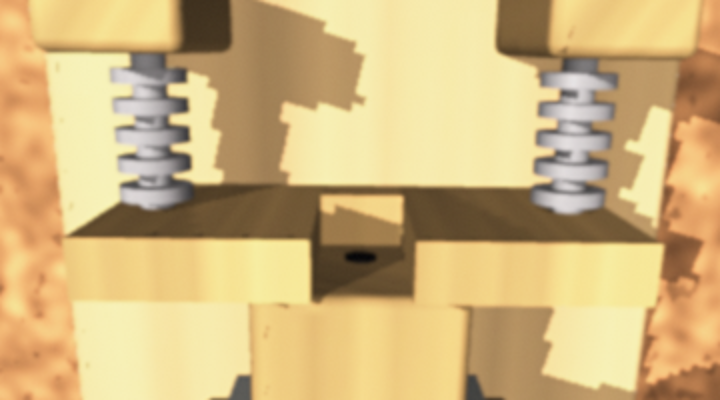

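The fence is compressed by 11.4 mm (about 9.1 N). In the crop, the block (250–468, hole at 360) is centred on the notch (312–414) to within about 0.6 mm, and the contact is square. I'll add the last millimetre.

```bash
python3 drive.py '[[0.0006,-0.0,-0.0001,0,0.1,0,0],[0.0013,0,-0.0002,0,0.1,0,0],[0.0013,0,-0.0002,0,0.1,0,0],[0.0013,0,-0.0002,0,0.1,0,0],[0.0013,0,-0.0002,0,0.1,0,0]]'
python3 fm.py | tail -1
python3 drive.py '[[0,0,0,0,0,0,0],[0,0,0,0,0,0,0],[0,0,0,0,0,0,0],[0,0,0,0,0,0,0],[0,0,0,0,0,0,0]]'
python3 fm.py | tail -1
```

```text
t: 22.5
tool_pos: [0.5609, 0.2039, 0.0253]
ee_rot: [-180.0, -0.0, 14.9]
wrist_force: [-12.1, -3.8, 3.7]
finger_gap: 0.0355
grip_force: 59.9
now (np.float64(0.63969), np.float64(3e-05), 'normal deg', np.float64(14.26)) 0.5938419418505663 0.5868441547231917
t: 23.05
tool_pos: [0.5609, 0.2039, 0.0253]
ee_rot: [-180.0, -0.0, 14.9]
wrist_force: [-12.2, -4.0, 3.7]
finger_gap: 0.0354
grip_force: 59.9
now (np.float64(0.63969), np.float64(3e-05), 'normal deg', np.float64(14.26)) 0.5938441175385047 0.5868441547231917
```

Fence compression is 12.5 mm (about 10 N) and steady, with the block gripped and flat on the base. I'm handing in now.

```bash
python3 -c "
from station import ctrl
print(ctrl.sign_off())"
```

```text
the job is handed in; nothing more can be done
None
```

The job is handed in at about 23 s: latch swung free, lid standing open, and the block flat on the jig base, still gripped and pushed squarely against the fence, centred within about 0.6 mm, with the fence in by 12.5 mm (about 10 N).

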